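# Sort the bottles back into their own spill trays

## Task

The four screw-cap bottles have been put back into one another's spill trays. Swap them round until every bottle stands upright in the middle of its own tray: the tallest bottle in the largest tray, the next tallest in the next largest, and so on down to the smallest bottle in the smallest tray. The empty black rubber mat is free to park a bottle on meanwhile; do not knock any bottle over.

Things in the scene. Friction and masses are not known exactly. Their poses are not given: they have to be found in the camera images.
- bottle_1_mid (a point): the tallest and widest of the four screw-cap bottles (small neck and white cap): round, 54 mm in diameter, 135 mm high with its cap; the body below the shoulder and cap reaches up to 116 mm above its underside. Loose, upright. The point lies on its axis, half-way up (67.5 mm above its underside); z points up along the bottle. About 0.11 to 0.18 kg.
- bottle_2_mid (a point): the second tallest screw-cap bottle (green cap): round, 48 mm in diameter, 95 mm high with its cap; the body below the shoulder and cap reaches up to 82 mm above its underside. Loose, upright. The point lies on its axis, half-way up (47.5 mm above its underside); z points up along the bottle. About 0.05 to 0.10 kg.
- bottle_3_mid (a point): the third tallest screw-cap bottle (blue cap): round, 42 mm in diameter, 78 mm high with its cap; the body below the shoulder and cap reaches up to 67 mm above its underside. Loose, upright. The point lies on its axis, half-way up (39 mm above its underside); z points up along the bottle. About 0.05 to 0.10 kg.
- bottle_4_mid (a point): the smallest screw-cap bottle (yellow cap): round, 35 mm in diameter, 60 mm high with its cap; the body below the shoulder and cap reaches up to 52 mm above its underside. Loose, upright. The point lies on its axis, half-way up (30 mm above its underside); z points up along the bottle. About 0.05 to 0.10 kg.
- tray_1: the largest of the four round grey spill trays: inner diameter 110 mm, outer 116 mm, flat inner floor 3 mm above the worktop, rim 8 mm above the worktop. Fixed to the worktop. Origin: centre of its underside, on the worktop.
- tray_2: the second largest of the four round grey spill trays: inner diameter 94 mm, outer 100 mm, flat inner floor 3 mm above the worktop, rim 8 mm above the worktop. Fixed to the worktop. Origin: centre of its underside, on the worktop.
- tray_3: the third largest of the four round grey spill trays: inner diameter 78 mm, outer 84 mm, flat inner floor 3 mm above the worktop, rim 8 mm above the worktop. Fixed to the worktop. Origin: centre of its underside, on the worktop.
- tray_4: the smallest of the four round grey spill trays: inner diameter 62 mm, outer 68 mm, flat inner floor 3 mm above the worktop, rim 8 mm above the worktop. Fixed to the worktop. Origin: centre of its underside, on the worktop.
- mat: thin square black rubber mat, 90 x 90 x 3 mm, lying on the worktop, empty at the start: a free spot to park a bottle on. Fixed. Origin: centre of its underside, on the worktop; its top is 3 mm higher. (Of the trays and the mat, four stand in a row along the front edge, the fifth behind it at the middle; a microscope about 0.4 m tall stands close behind the right half of the row, and a low white box 0.11 m high beyond its left end.)
There are look-alikes about, which are no part of the job. What is shaped like the part that bears bottle_3_mid but purple is not meant.

How it is judged:
By the outcome, as a careful person would: the job done as asked, in the order asked, and still so for the second after the job is handed in, with the robot touching nothing.
It also fails if it takes over 144 s, if anything falls off the work surface, if the arm or the gripper's body presses on something with over 40 N, if the wrist force passes 120 N, or if a joint passes its speed limit or range.

## Robot

A 7-joint arm with a two-finger parallel gripper is mounted at the origin on a cart in front of the work surface, level with it; the furniture and walls round the work are solid. World frame = base frame: x ahead of the robot, y to its left, z up, the work surface at z = 0. Lengths are in m, angles in rad, forces in N, time in s.
With the tool pointing down it reaches from about 0.425 to 0.875 m from the base axis. Payload 8.4 kg.
Tool frame: the origin (TCP) lies between the finger pads; the fingertips stand 17 mm ahead of it and the grasp point (between the pads) lies 2 mm behind it; z points along the fingers, y is the line along which they close (so a half turn about z gives the same grasp; the last joint's range is limited). The gripper opens to 87 mm and grips with 3 to 60 N. Pads are 19 mm wide; open, the fingers measure 117 mm over their backs; the gripper's body (75 mm by 190 mm) begins 51 mm behind the grasp point.
Start: joints at [1.001, 0.333, 0.04, 1.465, -0.013, 1.343, -0.059], TCP at [0.295, -0.579, 0.24] pointing down, gripper open.
Joint ranges: [-2.58, 2.58], [-0.38, 2.09], [-1.3, 1.39], [0.25, 2.4], [-1.5, 4.64], [0.08, 2.09], [-2.65, 2.65]. Speed limits (rad/s): [2.22, 2.22, 2.79, 2.79, 3.14, 3.14, 3.14].

## Interface

Orientations are given as [roll, pitch, yaw] about the fixed x, y, z axes, in that order (R = Rz(yaw) Ry(pitch) Rx(roll)).
In Python, from plant import monitor, cams, robot gives the robot as it stands.
- The arm moves only by the shell command python3 -m inch 'ROWS' [FORCE]. ROWS is a JSON object of lists of equal length, an entry for each row: "dp": the shift along the tool's x, y, z in m, a list of three; "rot": the turn, a rotation vector about the tool's x, y, z in rad, a list of three; "jaw": the closure, from 0 (fully open) to 1 (shut). In form: {"dp": [[dx, dy, dz], ...], "rot": [[wx, wy, wz], ...], "jaw": [jaw, ...]}. A call has 1 to 8 rows; each row shifts and turns the commanded pose from where the row before left it, along the tool's axes as they then stand; what a row does not reach is not made up. A row lasts 1/12 s, in which the tool goes at most 41.7 mm and 7.16 degrees, less where a joint would pass 70% of its speed; a pose out of reach is approached as far as the arm can. A call is refused whole if a number of a shift passes 0.0417 or a number of a turn 0.125, either way. A call with a gripper value outside its range is refused whole. The fingers move at their own pace and stop on an object; FORCE is the grip in N (left out, the last holds). Time passes only in rows, so rows that do not move let the fingers close. It gives the time, the measured TCP pose, the force, the opening and the grip force at its end, in the units of the state.
- monitor.state(): the state, without advancing time (a new reading comes with each control period).
- cams.read_camera(name): name is "scene" or "side" or "wrist"; returns (picture, depth): 420x560x3 uint8, red, green, blue; 420x560 float32, m along the optical axis (not along the pixel's ray), 0 where there is no reading.
- cams.calibration(name): a dict with "fov_y" (degrees; the focal length in pixels is half the picture's height over the tangent of half this angle, whatever the lens; pixels are square), "cx", "cy" (the principal point, pixels), "k1" (the pictures are not rectified: a ray, as slopes to the right and down, at radius r is drawn at 1 + k1 r^2 times it, then the intrinsics apply), "world_from_camera" (4x4, takes a point from camera to world coordinates); the wrist camera has in their place "mount" (4x4, takes a point from camera to tool coordinates, whose origin is the TCP and whose axes are the flange's). Camera axes: x right, y up, looking along -z (the intrinsics and any distortion apply to the point x, -y, -z); pixel columns grow to the right and rows downward; lengths in m; the calibration is good to about 2 mm. A picture is of the moment at which its call begins: read the wrist's pose just before it. calibration takes no time and is no camera call.
- robot.close_job(): hands the job in; it is judged then, once.
The state is a dict: "time_s": time; "q": joint angles; "qd": joint speeds; "effort": joint torques, N m; "eef_pos": TCP position; "eef_rot": TCP orientation; "contact_force": force on the tool from outside, world axes, zero at the start; "torque": the same for the moment, N m; "opening": finger opening in m; "grasp_force": force on a finger pad.
Only numpy, scipy, OpenCV 4.12 (cv2) and the standard library are available. Lean on these libraries where they do the work, as an engineer would, in place of code of your own. Each camera call takes 0.05 s, during which the arm holds its last target. There are 200 camera calls.

## Working session

There is one attempt and no reset: what is moved stays moved. The work goes in short steps, Python scripts to look and compute and a shell command to move; the robot and the scene stay as the last step left them, time stands still between calls to the robot, and variables do not carry over. Pictures are saved under pics/ and viewed, at most 14 in all, crops included, and the job is handed in when it is done.

```bash
mkdir -p pics; ls; cat > h.py <<'E'
import numpy as np, cv2
from plant import monitor, cams, robot
def grab(n):
    im,d=cams.read_camera(n); np.savez('/tmp/%s.npz'%n,im=im,d=d); return im,d
def intr(n):
    c=cams.calibration(n); f=210/np.tan(np.radians(c['fov_y'])/2); return c,f
def cloud(n,d,T=None):
    c,f=intr(n); T=np.array(c['world_from_camera']) if T is None else T
    v,u=np.mgrid[0:420,0:560]; x=(u-c['cx'])/f; y=(v-c['cy'])/f
    r=np.hypot(x,y); s=r.copy()
    for _ in range(20): s=r/(1+c['k1']*s*s)
    k=np.where(r>0,s/np.maximum(r,1e-9),1); x=x*k;y=y*k
    P=np.stack([x*d,-y*d,-d],-1)@T[:3,:3].T+T[:3,3]
    P[d<=0]=np.nan; return P
def save(im,name): cv2.imwrite('pics/'+name,im[...,::-1])
E
python3 - <<'E'
from h import *
print(monitor.state())
for n in('scene','side'):
    im,d=grab(n); save(im,n+'0.png'); print(cams.calibration(n))
print(cams.calibration('wrist'))
E
```

```text
pics
{'time_s': 0.0, 'q': array([ 1.00081627,  0.3339091 ,  0.03985853,  1.46626067, -0.01337654,
        1.34331448, -0.05851447]), 'qd': array([-0.00064067,  0.00118771,  0.00014613, -0.00052481, -0.00181641,
        0.00115711, -0.00045758]), 'effort': array([-7.87882909e-04, -6.56360006e+01,  1.33482523e+00, -4.03804100e+01,
       -5.97371813e-02,  4.48535895e-02,  2.70953751e-04]), 'eef_pos': array([ 0.29460348, -0.57890668,  0.23866541]), 'eef_rot': array([-3.13997161e+00,  1.28137155e-04,  4.70768344e-01]), 'contact_force': array([-0.25813794,  0.33189528,  0.02886538]), 'torque': array([ 0.02972285, -0.0189103 , -0.003665  ]), 'grasp_force': 0.0, 'opening': 0.08737954283313619}
{'fov_y': 57.44814667463402, 'cx': 281.63897625386124, 'cy': 204.89000084519012, 'k1': 0.0016096350429380597, 'world_from_camera': array([[ 0.58651744,  0.46567703, -0.66267805, -0.06948848],
       [-0.80955846,  0.31206503, -0.49722281, -0.6923547 ],
       [-0.0247466 ,  0.82810647,  0.56002436,  0.60458497],
       [ 0.        ,  0.        ,  0.        ,  1.        ]])}
{'fov_y': 57.2848566761299, 'cx': 283.2807151513667, 'cy': 203.4071869925683, 'k1': -0.00013073966700452247, 'world_from_camera': array([[-0.91568987,  0.25280731, -0.31241084,  0.27523546],
       [-0.40182821, -0.5627936 ,  0.72235549,  0.36724417],
       [ 0.00679393,  0.78698909,  0.6169295 ,  0.59630207],
       [ 0.        ,  0.        ,  0.        ,  1.        ]])}
{'fov_y': 66.1106590707862, 'cx': 275.7573792480097, 'cy': 210.5193071541182, 'k1': -0.06947502049392636, 'mount': array([[ 1.64047527e-04,  9.61987300e-01,  2.73094138e-01,
         7.47940788e-02],
       [ 9.99999973e-01, -2.03222647e-04,  1.15162060e-04,
         5.13471582e-04],
       [ 1.66283353e-04,  2.73094111e-01, -9.61987307e-01,
        -1.46056494e-01],
       [ 0.00000000e+00,  0.00000000e+00,  0.00000000e+00,
         1.00000000e+00]])}
```

View pics/scene0.png

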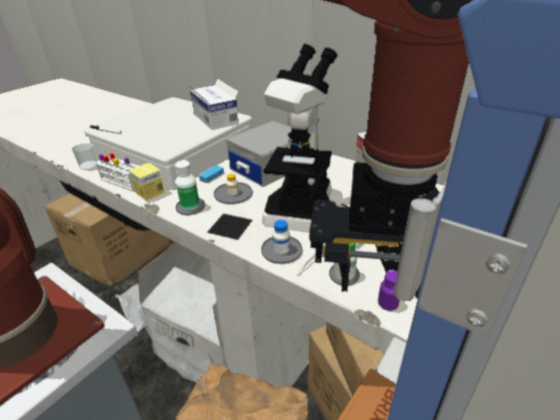

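View pics/side0.png

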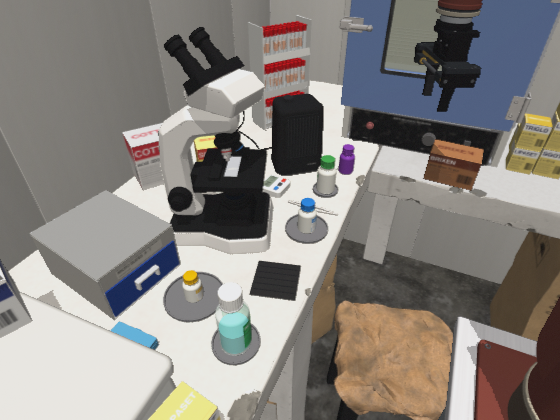

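The side view shows the yellow bottle in a big tray (194,295), the white-capped bottle in a tray (235,340), the mat at (276,280), blue in a tray (307,226) and green in a tray (326,188). The purple look-alike stands at (347,160), outside any tray. Next I'll measure positions.

```bash
cat >> h.py <<'E'
from scipy.optimize import least_squares
def circ(p,r=None):
    c0=p.mean(0)
    if r is None:
        s=least_squares(lambda q:np.hypot(*(p-q[:2]).T)-q[2],[*c0,.04],loss='soft_l1',f_scale=.001); return s.x
    s=least_squares(lambda q:np.hypot(*(p-q[:2]).T)-r,c0,loss='soft_l1',f_scale=.001); return s.x
E
python3 - <<'E'
from h import *
for n in('side','scene'):
    z=np.load('/tmp/%s.npz'%n); im,d=z['im'],z['d']; P=cloud(n,d)
    np.set_printoptions(precision=4,suppress=True)
    w=P[(np.abs(P[...,2])<.02)]; print(n,'table z median',np.median(w[:,2]), len(w))
    seeds={'side':dict(white=(232,300),yellow=(192,285),blue=(307,210),green=(327,170),purple=(347,158)),
     'scene':dict(white=(184,175),yellow=(232,182),blue=(281,232),purple=(391,285))}[n]
    R=dict(white=.027,yellow=.0175,blue=.021,green=.024,purple=.021)
    for k,(u,v) in seeds.items():
        s=np.nanmedian(P[v-4:v+5,u-4:u+5].reshape(-1,3),0)
        near=np.hypot(P[...,0]-s[0],P[...,1]-s[1])<.06
        h={'white':.116,'yellow':.052,'blue':.067,'green':.082,'purple':.067}[k]
        b=near&(P[...,2]>.02)&(P[...,2]<h-.006)&(np.hypot(P[...,0]-s[0],P[...,1]-s[1])<.045)
        top=np.nanmax(np.where(np.hypot(P[...,0]-s[0],P[...,1]-s[1])<.03,P[...,2],np.nan))
        print(k,'seed',s,'axis',circ(P[b][:,:2],R[k]),'free',circ(P[b][:,:2]),'top',top,b.sum())
    # trays: rim points by z
    for k,(u,v) in seeds.items():
        s=np.nanmedian(P[v-4:v+5,u-4:u+5].reshape(-1,3),0)
        rr=np.hypot(P[...,0]-s[0],P[...,1]-s[1])
        t=(rr<.1)&(rr>.026)&(P[...,2]>.0055)&(P[...,2]<.012)
        if t.sum()>20: print(k,'tray fit',circ(P[t][:,:2]),t.sum())
    u,v={'side':(276,280),'scene':(230,226)}[n]
    s=P[v,u]; m=(im.max(-1)<50)&(np.hypot(P[...,0]-s[0],P[...,1]-s[1])<.08)&(np.abs(P[...,2])<.012)
    q=cv2.minAreaRect(P[m][:,:2].astype(np.float32)*1000); print('mat',q)
E
```

```text
side table z median -0.0010935123973990213 48040
white seed [0.4849 0.0692 0.1369] axis [0.4959 0.057 ] free [0.4946 0.0588 0.0251] top 0.1403314024872323 1293
yellow seed [0.607  0.0138 0.0464] axis [0.6164 0.0037] free [0.6153 0.0048 0.0162] top 0.06531623916170248 249
blue seed [ 0.4863 -0.2519  0.0673] axis [ 0.4904 -0.266 ] free [ 0.4899 -0.2646  0.0198] top 0.08297783110023149 315
green seed [ 0.4945 -0.4123  0.0716] axis [ 0.5002 -0.4294] free [ 0.4996 -0.4277  0.0225] top 0.09985314354791336 381
purple seed [ 0.4735 -0.5248  0.0522] axis [ 0.4775 -0.5415] free [ 0.4772 -0.5396  0.0195] top 0.07933105752703618 213
white tray fit [0.4977 0.0556 0.0426] 249
yellow tray fit [0.6161 0.0047 0.0569] 344
blue tray fit [ 0.4904 -0.2637  0.0487] 156
green tray fit [ 0.4978 -0.378   0.0656] 37
purple tray fit [ 0.5277 -0.4535  0.0565] 32
mat ((491.6639709472656, -97.58401489257812), (85.34645080566406, 87.12550354003906), 14.496201515197754)
scene table z median -0.0013539525586198087 36369
white seed [0.4858 0.0428 0.1102] axis [0.4965 0.0572] free [0.4959 0.0564 0.0262] top 0.1393364333831264 593
yellow seed [ 0.6078 -0.0074  0.0431] axis [0.617 0.004] free [0.616  0.0029 0.0162] top 0.06485582169860105 106
blue seed [ 0.4795 -0.2759  0.0634] axis [ 0.4912 -0.2658] free [ 0.4899 -0.2667  0.0196] top 0.08268781838555317 285
purple seed [ 0.4638 -0.5464  0.068 ] axis [ 0.4787 -0.5422] free [-523.7599   17.3402  524.5256] top 0.0801437780811054 310
white tray fit [0.4967 0.0551 0.0417] 71
yellow tray fit [0.6164 0.0026 0.0574] 128
blue tray fit [ 0.4914 -0.2665  0.0493] 144
purple tray fit [ 0.4913 -0.4567  0.0083] 30
mat ((489.3437805175781, -102.34846496582031), (81.68167114257812, 80.04731750488281), 16.059858322143555)
```

Tray 3 (r 42 mm) at (0.497,0.056) holds white, tray 1 (r 57) at (0.616,0.004) holds yellow, and tray 2 (r 49) at (0.491,-0.265) holds blue. Green's tray near (0.50,-0.43) should be tray 4. A height map for obstacles comes next, plus the right-hand tray's position.

```bash
python3 - <<'E'
from h import *
np.set_printoptions(precision=4,suppress=True)
A=[]
for n in('side','scene'):
    z=np.load('/tmp/%s.npz'%n); d=z['d']; P=cloud(n,d)
    A.append(P.reshape(-1,3))
    if n=='side':
        rr=np.hypot(P[...,0]-.5,P[...,1]+.429)
        t=(rr<.045)&(rr>.026)&(P[...,2]<.012)
        g=z['im'][...].max(-1)<130
        print('tray4 rim',circ(P[(rr<.05)&(rr>.027)&g&(P[...,2]>.0045)&(P[...,2]<.012)][:,:2],.033),((rr<.05)&(rr>.027)&g&(P[...,2]>.0045)&(P[...,2]<.012)).sum())
        print('grey mean',P[(rr<.05)&g&(P[...,2]<.012)].mean(0), P[(rr<.05)&g&(P[...,2]<.012)].min(0),P[(rr<.05)&g&(P[...,2]<.012)].max(0))
A=np.vstack(A);A=A[np.isfinite(A).all(1)]
A=A[A[:,2]<.6]
xs=np.arange(.4,.95,.04); ys=np.arange(.4,-.66,-.04)
print('y\\x',(xs*100).astype(int))
for y in ys:
    r=[]
    for x in xs:
        m=(A[:,0]>=x)&(A[:,0]<x+.04)&(A[:,1]<=y)&(A[:,1]>y-.04); r.append(int(A[m,2].max()*1000) if m.any() else -99)
    print('%5.2f'%y,' '.join('%4d'%k for k in r))
E
```

```text
tray4 rim [ 0.4999 -0.4281] 54
grey mean [ 0.486  -0.4261 -0.5496] [ 0.4502 -0.4789 -0.851 ] [ 0.5311 -0.3811  0.011 ]
y\x [40 44 48 52 55 59 63 68 71 75 79 83 87 91]
 0.40    0   89  104  107  107  107  107  108  107  108  195  105  -99  -99
 0.36    0   89  103  108  108  107  107  107  107  218  217  197  208  216
 0.32    1   88  105  107  109  108  108  109  107  216  197  197  217  -99
 0.28    0   81  101  108  108  109  108  109  217  217  196  210  218  -99
 0.24    0   82   99  109  109  108  108  108  217  200  197  218  106  104
 0.20    1   81   97  108  108  108  108  108  195  198  208  217  108  105
 0.16    0    1    2    2    1   23   22   22    1    0    0    1    1    0
 0.12    1   52   95   10    1   22   22  115  115  115  115  114  104    1
 0.08    2  139  140   91    9   10    9  115  116  116  115  116  115    0
 0.04    1   93  138    8   45   65    9  115  115  115  115  115  115  -99
 0.00    1    1    1    7   38   65    9  115  116  115  115  115  115  -99
-0.04    5    6    6    5    9    9    9  115  115  115  115  115  115  -99
-0.08    1    5    5 
[... 418 characters left out ...]
1  -99  131  131
-0.32    4    6    6    5   18   22   18   21  -99  101  101  100  -99  132
-0.36    0    1   10    0   20   21   19  -99  -99  101  103  101    0  129
-0.40    1   66   99   66   18   21   20   -1  -99  -99  101  -99    0   -1
-0.44    0    7   99    9  188  195  194    1  -99  -99  -99  -99   -1    0
-0.48    0   50   46  189  195  207  207  191  -99  -99  -99  -99  -99    0
-0.52    0   80   79  190  195  195  193   21   17    4    0  -99  -99  -99
-0.56    1   32   19    0  193  194  -99    0    0    5    4   -1  -99  -99
-0.60  420  419  416  412    0  -99  -99  -99    0    1    4    7  -99  -99
-0.64  420  418  415  413    0  -99  -99  -99   -2  317  318    4    5  -99
```

```bash
python3 - <<'E'
from h import *
A=[]
for n in('side','scene'):
    z=np.load('/tmp/%s.npz'%n); A.append(cloud(n,z['d']).reshape(-1,3))
A=np.vstack(A);A=A[np.isfinite(A).all(1)]
A=A[(A[:,2]<.6)&(A[:,2]>.03)]
def tab(x0,x1,y0,y1):
    xs=np.arange(x0,x1,.015); ys=np.arange(y1,y0,-.015)
    print('      ',' '.join('%7d'%round(x*1000) for x in xs))
    for y in ys:
        r=[]
        for x in xs:
            m=(A[:,0]>=x)&(A[:,0]<x+.015)&(A[:,1]<=y)&(A[:,1]>y-.015); r.append('%3d-%3d'%(A[m,2].min()*1000,A[m,2].max()*1000) if m.any() else '   .   ')
        print('%6.3f'%y,' '.join(r))
tab(.50,.72,-.33,.03)
E
```

```text
500     515     530     545     560     575     590     605     620     635     650     665     680     695     710
 0.030  35- 75    .       .       .       .       .     30- 42  30- 64  32- 63    .       .       .     51- 58  30-114 110-114
 0.015    .       .       .       .       .       .     30- 62  41- 65  40- 64    .       .       .     34-103  30-115 110-115
 0.000    .       .       .       .       .       .     30- 61  31- 64  31- 65    .       .       .     30-114  30-115 111-115
-0.015    .       .       .       .       .       .       .     33- 42    .       .       .       .     30-114  51-114 111-115
-0.030    .       .       .       .       .       .       .       .       .       .       .       .     30-114 111-115 111-115
-0.045    .       .       .       .       .       .       .       .       .       .       .       .     30-114  30-114  30-115
-0.060    .       .       .       .       .       .       .       .       .       .       .       .       .     42- 42  32-112
-0.075    .       .       .       .       .       .       .       .       .       .       .    
[... 1360 characters left out ...]
-354  39-355  62-361  68-372  56-377  40-388  38-409  39-419  38-383
-0.255  49- 81    .       .       .       .     30-163  39-339  38-346  39-363  54-372  48-367  39-383  38-402  38-416  39-412
-0.270  51- 81    .       .       .       .     30- 41  30-163  38-163  39-357  83-359 166-358 151-355  39-168  38-153    .   
-0.285    .       .       .       .       .       .     30-162  38-164  38-164  40-168  85-167    .       .       .       .   
-0.300    .       .       .       .       .       .     31- 41  39-163  37-162    .       .       .       .       .       .   
-0.315    .       .       .       .       .       .       .       .       .       .       .       .       .       .       .
```

```bash
R='x'
python3 -m inch '{"dp":[[0.029,-0.03,0],[0.029,-0.03,0],[0.029,-0.03,0],[0.029,-0.03,0],[0.029,-0.03,0],[0.029,-0.03,0]],"rot":[[0,0,0],[0,0,0],[0,0,0],[0,0,0],[0,0,0],[0,0,0]],"jaw":[0,0,0,0,0,0]}' 15
python3 -m inch '{"dp":[[0.029,-0.03,0],[0.029,-0.03,0],[0.029,-0.03,0],[0.029,-0.03,0],[0.029,-0.03,0],[0.029,-0.03,0],[0,0,0]],"rot":[[0,0,0],[0,0,0],[0,0,0],[0,0,0],[0,0,0],[0,0,0],[0,0,0]],"jaw":[0,0,0,0,0,0,0]}'
```

```text
time_s: 0.6
eef_pos: [0.3681, -0.3382, 0.2393]
eef_rot: [-3.141, 0.0, 0.471]
contact_force: [0.9, -0.2, 0.1]
opening: 0.0869
grasp_force: 0.0
time_s: 1.18
eef_pos: [0.4432, -0.093, 0.2398]
eef_rot: [-3.14, -0.002, 0.481]
contact_force: [0.2, 0.3, 0.2]
opening: 0.0872
grasp_force: 0.0
```

```bash
python3 -m inch '{"dp":[[0,0,0],[0,0,0],[0,0,0],[0,0,0],[0,0,0],[0,0,0],[0,0,0]],"rot":[[0,0,-0.124],[0,0,-0.124],[0,0,-0.124],[0,0,-0.124],[0,0,-0.124],[0,0,-0.124],[0,0,-0.124]],"jaw":[0,0,0,0,0,0,0]}'
python3 -m inch '{"dp":[[0,0,0],[0,0,0],[0,0,0],[0,0,0],[0,0,0],[0,0,0],[0,0,0]],"rot":[[0,0,-0.124],[0,0,-0.124],[0,0,-0.124],[0,0,-0.124],[0,0,-0.124],[0,0,-0.124],[0,0,-0.124]],"jaw":[0,0,0,0,0,0,0]}'
python3 -m inch '{"dp":[[0,0,0],[0,0,0],[0,0,0],[0,0,0],[0,0,0],[0,0,0],[0,0,0],[0,0,0]],"rot":[[0,0,-0.124],[0,0,-0.124],[0,0,-0.124],[0,0,-0.124],[0,0,-0.124],[0,0,-0.124],[0,0,-0.124],[0,0,0]],"jaw":[0,0,0,0,0,0,0,0]}'
python3 -c "
from h import *
print(monitor.state())
im,d=grab('scene');save(im,'scene1.png')"
```

```text
time_s: 1.77
eef_pos: [0.4412, -0.1015, 0.2393]
eef_rot: [-3.141, -0.0, 1.345]
contact_force: [-0.0, -0.1, -0.3]
opening: 0.0873
grasp_force: 0.0
time_s: 2.35
eef_pos: [0.4412, -0.1015, 0.2393]
eef_rot: [-3.141, -0.001, 2.213]
contact_force: [0.5, 1.3, -0.6]
opening: 0.0869
grasp_force: 0.0
time_s: 3.02
eef_pos: [0.4412, -0.1015, 0.2393]
eef_rot: [3.142, -0.001, 3.081]
contact_force: [0.1, -0.1, -0.9]
opening: 0.0869
grasp_force: 0.0
{'time_s': 3.0167, 'q': array([ 0.45408258, -0.05478283, -0.31164631,  1.90427372, -0.0174914 ,
        1.29007911,  1.65775924]), 'qd': array([ 0.00227541, -0.00160051, -0.00496671, -0.00395183, -0.00120274,
        0.00124686, -0.24534044]), 'effort': array([ -0.12398121, -34.54838991,   0.54579819, -39.83310342,
         0.0617624 ,   0.0749598 ,   2.97486708]), 'eef_pos': array([ 0.44120666, -0.10148868,  0.23930062]), 'eef_rot': array([ 3.14152947e+00, -5.67264492e-04,  3.08082546e+00]), 'contact_force': array([ 0.12787284, -0.1392909 , -0.8628646 ]), 'torque': array([ 0.08930302, -0.12571119,  0.0459105 ]), 'grasp_force': 0.0, 'opening': 0.08685964502982761}
```

View pics/scene1.png

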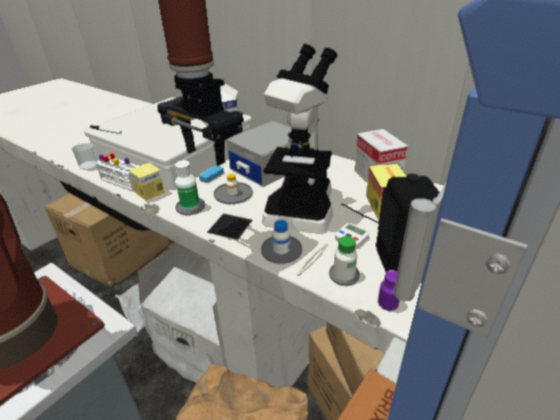

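Gripper is above the mat at (200,130). The green bottle at (345,262) stands clear in its tray, and purple at (391,292) is the decoy. I'll refine green and its tray, and check the wrist's width.

```bash
python3 - <<'E'
from h import *
np.set_printoptions(precision=4,suppress=True)
z=np.load('/tmp/scene.npz'); P=cloud('scene',z['d']); im=z['im']
r=np.hypot(P[...,0]-.5,P[...,1]+.429)
b=(r<.04)&(P[...,2]>.02)&(P[...,2]<.076); print('green',circ(P[b][:,:2],.024),b.sum())
t=(r<.05)&(r>.027)&(P[...,2]>.0055)&(P[...,2]<.012); print('tray4',circ(P[t][:,:2],.033),circ(P[t][:,:2]),t.sum())
r=np.hypot(P[...,0]-.49,P[...,1]+.1)
m=(im.max(-1)<60)&(r<.08)&(abs(P[...,2])<.012); q=P[m]; print('mat',q.min(0),q.max(0),cv2.minAreaRect(q[:,:2].astype(np.float32)*1000))
r=np.hypot(P[...,0]-.441,P[...,1]+.101)
for h in np.arange(.22,.6,.03):
    k=(r<.2)&(P[...,2]>h)&(P[...,2]<h+.03)
    if k.sum(): print(round(h,2),P[k].min(0)[:2],P[k].max(0)[:2],k.sum())
E
python3 -m inch '{"dp":[[0,0.035,0],[0,0.035,0],[0,0.035,0],[-0.035,0,0],[-0.035,0,0],[-0.035,0,0],[-0.035,0,0],[-0.035,0,0]],"rot":[[0,0,-0.06],[0,0,0],[0,0,0],[0,0,0],[0,0,0],[0,0,0],[0,0,0],[0,0,0]],"jaw":[0,0,0,0,0,0,0,0]}'
```

```text
green [ 0.5012 -0.4295] 505
tray4 [ 0.5005 -0.4298] [ 0.4998 -0.4301  0.0322] 89
mat [ 0.4416 -0.1522 -0.0009] [ 0.5374 -0.0552  0.0071] ((488.2598571777344, -102.74723052978516), (84.97176361083984, 82.81524658203125), 14.463991165161133)
0.22 [ 0.4261 -0.1569] [ 0.4541 -0.0475] 235
0.25 [ 0.426  -0.1626] [ 0.4546 -0.0406] 261
0.28 [ 0.3972 -0.2394] [ 0.6005 -0.0144] 661
0.31 [ 0.3974 -0.2447] [ 0.5978 -0.0052] 1792
0.34 [ 0.4139 -0.2349] [ 0.6279 -0.0831] 875
0.37 [ 0.4012 -0.1545] [ 0.4763 -0.0814] 716
0.4 [ 0.398  -0.1458] [ 0.4765 -0.0674] 643
0.43 [ 0.3983 -0.1464] [ 0.475  -0.0715] 772
0.46 [ 0.3993 -0.145 ] [ 0.4702 -0.0774] 821
0.49 [ 0.3994 -0.1443] [ 0.4712 -0.0786] 879
0.52 [ 0.3996 -0.1451] [ 0.4708 -0.0787] 431
time_s: 3.73
eef_pos: [0.6208, 0.0021, 0.2391]
eef_rot: [-3.141, -0.0, 3.129]
contact_force: [0.2, 0.0, 1.0]
opening: 0.0868
grasp_force: 0.0
```

```bash
python3 -m inch '{"dp":[[0,0,0.03],[0,0,0.03],[0,0,0.03],[0,0,0.03],[0,0,0.03],[0,0,0.03],[0,0,0.023],[0,0,0]],"rot":[[0,0,0],[0,0,0],[0,0,0],[0,0,0],[0,0,0],[0,0,0],[0,0,0],[0,0,0]],"jaw":[0,0,0,0,0,0,0,0]}'
python3 -m inch '{"dp":[[0,0,0],[0,0,0],[0,0,0],[0,0,0],[0,0,0],[0,0,0],[0,0,0],[0,0,0]],"rot":[[0,0,0],[0,0,0],[0,0,0],[0,0,0],[0,0,0],[0,0,0],[0,0,0],[0,0,0]],"jaw":[0.6,0.6,0.6,0.6,0.6,0.8,0.8,0.8]}' 12
```

```text
time_s: 4.4
eef_pos: [0.6157, 0.002, 0.0312]
eef_rot: [3.142, -0.008, 3.13]
contact_force: [-1.1, 0.4, -1.1]
opening: 0.0869
grasp_force: 0.0
time_s: 5.07
eef_pos: [0.6193, 0.0025, 0.0368]
eef_rot: [-3.142, 0.0, 3.135]
contact_force: [-0.5, -0.5, 0.4]
opening: 0.0415
grasp_force: 0.0
```

```bash
python3 -m inch '{"dp":[[0.0026,0.001,0],[0,0,0],[0,0,0],[0,0,0],[0,0,0],[0,0,0],[0,0,0],[0,0,0]],"rot":[[0,0,0],[0,0,0],[0,0,0],[0,0,0],[0,0,0],[0,0,0],[0,0,0],[0,0,0]],"jaw":[0.5,1,1,1,1,1,1,1]}' 12
python3 -c "
from h import *
im,d=grab('side');save(im[180:400,100:400],'side2.png')"
```

```text
time_s: 5.73
eef_pos: [0.6167, 0.0035, 0.0365]
eef_rot: [3.142, -0.0, 3.135]
contact_force: [0.0, 0.8, 0.1]
opening: 0.034
grasp_force: 12.0
```

View pics/side2.png

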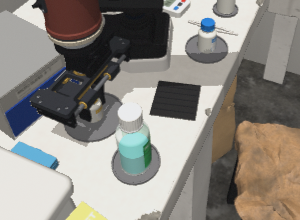

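```bash
python3 -m inch '{"dp":[[0,0,-0.02],[0,0,-0.03],[0,0,-0.04],[0,0,-0.04],[0,0,-0.03],[0.02,0,0],[0.03,0,0],[0.03,0,0]],"rot":[[0,0,0],[0,0,0],[0,0,0],[0,0,0],[0,0,0],[0,0,0],[0,0,0],[0,0,0]],"jaw":[1,1,1,1,1,1,1,1]}'
python3 -m inch '{"dp":[[0.03,0,0],[0.017,0,0],[0,-0.025,0],[0,-0.035,0],[0,-0.03,0],[0,-0.0145,0],[0,0,0],[0,0,0]],"rot":[[0,0,0],[0,0,0],[0,0,0],[0,0,0],[0,0,0],[0,0,0],[0,0,0],[0,0,0]],"jaw":[1,1,1,1,1,1,1,1]}'
python3 -m inch '{"dp":[[0,0,0.03],[0,0,0.03],[0,0,0.03],[0,0,0.03],[0,0,0.02],[0,0,0.01],[0,0,0],[0,0,0]],"rot":[[0,0,0],[0,0,0],[0,0,0],[0,0,0],[0,0,0],[0,0,0],[0,0,0],[0,0,0]],"jaw":[1,1,1,1,1,1,1,1]}'
```

```text
time_s: 6.45
eef_pos: [0.5362, 0.0042, 0.1968]
eef_rot: [3.141, 0.001, 3.135]
contact_force: [-1.4, 0.5, -1.1]
opening: 0.0338
grasp_force: 12.0
time_s: 7.12
eef_pos: [0.4889, -0.1007, 0.1965]
eef_rot: [3.141, -0.0, 3.133]
contact_force: [-0.4, 1.6, -1.1]
opening: 0.034
grasp_force: 12.0
time_s: 7.78
eef_pos: [0.4894, -0.0993, 0.0471]
eef_rot: [3.141, 0.0, 3.136]
contact_force: [-0.3, -0.5, -0.8]
opening: 0.0342
grasp_force: 12.0
```

```bash
python3 -m inch '{"dp":[[0,0,0.006],[0,0,0.004],[0,0,0],[0,0,0],[0,0,0],[0,0,0],[0,0,0],[0,0,0]],"rot":[[0,0,0],[0,0,0],[0,0,0],[0,0,0],[0,0,0],[0,0,0],[0,0,0],[0,0,0]],"jaw":[1,1,1,1,0.6,0.6,0.3,0]}'
python3 -m inch '{"dp":[[0,0,0],[0,0,0],[0,0,-0.02],[0,0,-0.04],[0,0,-0.04],[0,0,-0.04],[0,0,-0.04],[0,0,-0.02]],"rot":[[0,0,0],[0,0,0],[0,0,0],[0,0,0],[0,0,0],[0,0,0],[0,0,0],[0,0,0]],"jaw":[0,0,0,0,0,0,0,0]}'
python3 -m inch '{"dp":[[-0.0071,0.038,0],[0,0.04,0],[0,0.04,0],[0,0.039,0],[0,0,0],[0,0,0],[0,0,0]],"rot":[[0,0,0],[0,0,0],[0,0,0],[0,0,0],[0,0,0],[0,0,0],[0,0,0]],"jaw":[0,0,0,0,0,0,0]}'
python3 - <<'E'
from h import *
im,d=grab('side'); P=cloud('side',d)
for k,c,R,h in(('yellow',(.489,-.1),.0175,.05),('white',(.4963,.0572),.027,.112)):
    r=np.hypot(P[...,0]-c[0],P[...,1]-c[1]); b=(r<.035)&(P[...,2]>.02)&(P[...,2]<h)
    print(k,circ(P[b][:,:2],R),b.sum(),np.nanmax(P[r<.02][:,2]))
E
```

```text
time_s: 8.45
eef_pos: [0.4892, -0.1002, 0.0368]
eef_rot: [-3.142, 0.0, 3.135]
contact_force: [0.2, 0.6, 0.1]
opening: 0.0413
grasp_force: 0.0
time_s: 9.12
eef_pos: [0.4904, -0.1002, 0.2418]
eef_rot: [-3.14, 0.006, 3.135]
contact_force: [1.0, 0.8, -0.5]
opening: 0.0854
grasp_force: 0.0
time_s: 9.7
eef_pos: [0.4971, 0.0562, 0.2365]
eef_rot: [-3.141, -0.0, 3.135]
contact_force: [0.7, -0.2, 0.3]
opening: 0.0869
grasp_force: 0.0
yellow [ 0.48891245 -0.10051526] 226 0.06507869164878155
white [0.49587439 0.05695135] 1321 0.37677533895236276
```

```bash
python3 -m inch '{"dp":[[0.0008,0.0008,0.03],[0,0,0.03],[0,0,0.03],[0,0,0.025],[0,0,0.015],[0,0,0.0075],[0,0,0],[0,0,0]],"rot":[[0,0,0],[0,0,0],[0,0,0],[0,0,0],[0,0,0],[0,0,0],[0,0,0],[0,0,0]],"jaw":[0,0,0,0,0,0,0,0]}'
python3 -m inch '{"dp":[[0,0,0],[0,0,0],[0,0,0],[0,0,0],[0,0,0],[0,0,0],[0,0,0],[0,0,0]],"rot":[[0,0,0],[0,0,0],[0,0,0],[0,0,0],[0,0,0],[0,0,0],[0,0,0],[0,0,0]],"jaw":[0.3,0.3,0.3,0.4,1,1,1,1]}' 18
```

```text
time_s: 10.42
eef_pos: [0.4967, 0.0568, 0.0995]
eef_rot: [3.142, 0.0, 3.133]
contact_force: [0.2, 0.6, 0.4]
opening: 0.0869
grasp_force: 0.0
time_s: 11.08
eef_pos: [0.4965, 0.0577, 0.0992]
eef_rot: [3.142, 0.0, 3.135]
contact_force: [-0.0, -0.9, 2.2]
opening: 0.0522
grasp_force: 18.0
```

```bash
python3 -m inch '{"dp":[[0,0,-0.01],[0,0,-0.02],[0,0,-0.03],[0,0,-0.03],[0,0,-0.03],[-0.02,-0.01,0],[-0.03,-0.014,0],[-0.03,-0.014,0]],"rot":[[0,0,0],[0,0,0],[0,0,0],[0,0,0],[0,0,0],[0,0,0],[0,0,0],[0,0,0]],"jaw":[1,1,1,1,1,1,1,1]}'
python3 -m inch '{"dp":[[-0.025,-0.01,0],[-0.015,-0.005,0],[0,0,0],[0,0,0.03],[0,0,0.03],[0,0,0.03],[0,0,0.02],[0,0,0]],"rot":[[0,0,0],[0,0,0],[0,0,0],[0,0,0],[0,0,0],[0,0,0],[0,0,0],[0,0,0]],"jaw":[1,1,1,1,1,1,1,1]}'
python3 -m inch '{"dp":[[0,0,0],[0,0,0],[0,0,0]],"rot":[[0,0,0],[0,0,0],[0,0,0]],"jaw":[1,1,1]}'
```

```text
time_s: 11.75
eef_pos: [0.5771, 0.0188, 0.2209]
eef_rot: [-3.141, 0.002, 3.136]
contact_force: [0.4, 0.3, -1.3]
opening: 0.0523
grasp_force: 18.0
time_s: 12.42
eef_pos: [0.6125, 0.0038, 0.1048]
eef_rot: [3.141, -0.008, 3.135]
contact_force: [-1.4, -0.2, -2.0]
opening: 0.0524
grasp_force: 18.0
time_s: 12.67
eef_pos: [0.6171, 0.0041, 0.1114]
eef_rot: [3.142, 0.003, 3.135]
contact_force: [0.4, -0.4, -0.7]
opening: 0.052
grasp_force: 18.0
```

```bash
python3 -m inch '{"dp":[[0.0003,0,0.006],[0,0,0.004],[0,0,0.001],[0,0,0],[0,0,0],[0,0,0],[0,0,0]],"rot":[[0,0,0],[0,0,0],[0,0,0],[0,0,0],[0,0,0],[0,0,0],[0,0,0]],"jaw":[1,1,1,1,1,1,1]}'
python3 -m inch '{"dp":[[0,0,0],[0,0,0],[0,0,0],[0,0,0],[0,0,-0.02],[0,0,-0.04],[0,0,-0.04],[0,0,-0.04]],"rot":[[0,0,0],[0,0,0],[0,0,0],[0,0,0],[0,0,0],[0,0,0],[0,0,0],[0,0,0]],"jaw":[0.35,0.2,0,0,0,0,0,0]}'
```

```text
time_s: 13.25
eef_pos: [0.6163, 0.0036, 0.0991]
eef_rot: [-3.141, 0.001, 3.135]
contact_force: [-1.4, -0.4, 6.4]
opening: 0.0524
grasp_force: 18.0
time_s: 13.92
eef_pos: [0.6151, 0.0039, 0.2393]
eef_rot: [3.141, -0.001, 3.135]
contact_force: [0.6, 0.2, 0.7]
opening: 0.0858
grasp_force: 0.0
```

```bash
python3 -m inch '{"dp":[[0.0314,0,0],[0.0314,0,0],[0.0314,0,0],[0.0314,-0.01,0],[0,-0.03,0],[0,-0.035,0],[0,-0.035,0],[0,-0.035,0]],"rot":[[0,0,0],[0,0,0],[0,0,0],[0,0,0],[0,0,0],[0,0,0],[0,0,0],[0,0,0]],"jaw":[0,0,0,0,0,0,0,0]}'
python3 -m inch '{"dp":[[0,-0.035,0],[0,-0.035,0],[0,-0.035,0],[0,-0.0195,0],[0,0,0],[0,0,0],[0,0,0]],"rot":[[0,0,0],[0,0,0],[0,0,0],[0,0,0],[0,0,0],[0,0,0],[0,0,0]],"jaw":[0,0,0,0,0,0,0]}'
python3 - <<'E'
from h import *
for n in('side','scene'):
  im,d=grab(n); P=cloud(n,d)
  for k,c,R,h in(('white',(.6163,.0037),.027,.112),('blue',(.4908,-.2659),.021,.062)):
    r=np.hypot(P[...,0]-c[0],P[...,1]-c[1]); b=(r<.035)&(P[...,2]>.02)&(P[...,2]<h)
    if b.sum()>50: print(n,k,circ(P[b][:,:2],R),b.sum())
save(im,'scene3.png')
E
```

```text
time_s: 14.58
eef_pos: [0.4887, -0.1417, 0.2384]
eef_rot: [-3.141, 0.001, 3.135]
contact_force: [0.2, -0.5, 0.5]
opening: 0.0869
grasp_force: 0.0
time_s: 15.17
eef_pos: [0.4885, -0.2637, 0.2379]
eef_rot: [3.141, -0.0, 3.136]
contact_force: [-0.3, 0.6, 0.3]
opening: 0.0871
grasp_force: 0.0
side white [0.61571889 0.00304793] 1178
side blue [ 0.49032923 -0.26600882] 317
scene white [0.61629348 0.00320845] 537
scene blue [ 0.49118118 -0.26604991] 291
```

View pics/scene3.png

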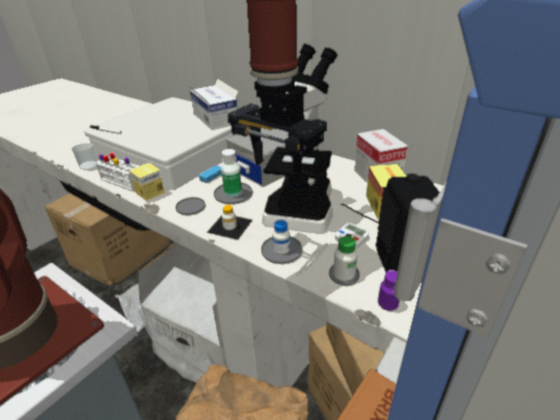

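The white bottle stands in tray 1 at (232,175), yellow is on the mat at (229,217), and blue is at (281,238). The gripper is clear of the microscope. Next is blue.

```bash
python3 -m inch '{"dp":[[-0.0023,-0.0023,0.03],[0,0,0.035],[0,0,0.035],[0,0,0.035],[0,0,0.03],[0,0,0.02],[0,0,0.007],[0,0,0]],"rot":[[0,0,0],[0,0,0],[0,0,0],[0,0,0],[0,0,0],[0,0,0],[0,0,0],[0,0,0]],"jaw":[0,0,0,0,0,0,0,0]}'
python3 -m inch '{"dp":[[0,0,0],[0,0,0],[0,0,0],[0,0,0],[0,0,0],[0,0,0],[0,0,0],[0,0,0]],"rot":[[0,0,0],[0,0,0],[0,0,0],[0,0,0],[0,0,0],[0,0,0],[0,0,0],[0,0,0]],"jaw":[0.45,0.45,0.45,0.45,1,1,1,1]}' 12
python3 - <<'E'
from h import *
for n in('side','scene'):
  z=np.load('/tmp/%s.npz'%n); P=cloud(n,z['d'])
  for k,c in(('tray3',(.497,.0555)),('tray1',(.6163,.0037)),('tray2',(.4908,-.2655))):
    R={'tray3':.042,'tray1':.058,'tray2':.05}[k]
    r=np.hypot(P[...,0]-c[0],P[...,1]-c[1]); b=(r<R+.004)&(r>R-.008)&(P[...,2]>.0055)&(P[...,2]<.0115)
    print(n,k,circ(P[b][:,:2],R-.0015),b.sum())
E
```

```text
time_s: 15.93
eef_pos: [0.4898, -0.2657, 0.0447]
eef_rot: [3.14, -0.003, 3.136]
contact_force: [0.6, -0.1, 1.1]
opening: 0.0872
grasp_force: 0.0
time_s: 16.6
eef_pos: [0.4905, -0.2672, 0.0461]
eef_rot: [3.142, 0.0, 3.135]
contact_force: [-0.2, 0.4, 0.3]
opening: 0.0415
grasp_force: 0.3
side tray3 [0.49516807 0.05817975] 296
side tray1 [0.61547961 0.00468369] 262
side tray2 [ 0.48984516 -0.26434746] 132
scene tray3 [0.49551471 0.05538143] 82
scene tray1 [0.61565064 0.00247146] 82
scene tray2 [ 0.48994296 -0.26696582] 118
```

```bash
python3 -m inch '{"dp":[[0,0,0],[0,0,0],[0,0,-0.02],[0,0,-0.03],[0,0,-0.035],[0,0,-0.035],[0,0,-0.03],[0,0.02,0]],"rot":[[0,0,0],[0,0,0],[0,0,0],[0,0,0],[0,0,0],[0,0,0],[0,0,0],[0,0,0]],"jaw":[1,1,1,1,1,1,1,1]}'
python3 -m inch '{"dp":[[0,0.034,0],[0,0.037,0],[0,0.037,0],[0,0.037,0],[0,0.037,0],[0,0.037,0],[0,0.037,0],[-0.0055,0.03,0]],"rot":[[0,0,0],[0,0,0],[0,0,0],[0,0,0],[0,0,0],[0,0,0],[0,0,0],[0,0,0]],"jaw":[1,1,1,1,1,1,1,1]}'
python3 -m inch '{"dp":[[0,0.0165,0],[0,0,0],[0,0,0.03],[0,0,0.035],[0,0,0.035],[0,0,0.03],[0,0,0.01],[0,0,0]],"rot":[[0,0,0],[0,0,0],[0,0,0],[0,0,0],[0,0,0],[0,0,0],[0,0,0],[0,0,0]],"jaw":[1,1,1,1,1,1,1,1]}'
python3 -m inch '{"dp":[[0,0,0],[0,0,0]],"rot":[[0,0,0],[0,0,0]],"jaw":[1,1]}'
```

```text
time_s: 17.27
eef_pos: [0.4926, -0.2519, 0.2025]
eef_rot: [-3.136, 0.008, 3.13]
contact_force: [1.1, 0.1, -0.3]
opening: 0.0411
grasp_force: 12.0
time_s: 17.93
eef_pos: [0.4971, 0.0417, 0.1962]
eef_rot: [-3.142, -0.0, 3.136]
contact_force: [0.8, -0.1, -0.5]
opening: 0.0411
grasp_force: 12.0
time_s: 18.6
eef_pos: [0.4963, 0.0544, 0.0537]
eef_rot: [-3.141, -0.005, 3.134]
contact_force: [-0.2, -0.1, -0.9]
opening: 0.0409
grasp_force: 12.0
time_s: 18.77
eef_pos: [0.4997, 0.0553, 0.058]
eef_rot: [3.141, 0.003, 3.134]
contact_force: [-0.0, 0.1, -0.4]
opening: 0.0407
grasp_force: 12.0
```

```bash
python3 -m inch '{"dp":[[0.0015,0.0012,0.005],[0,0,0],[0,0,0],[0,0,0],[0,0,0]],"rot":[[0,0,0],[0,0,0],[0,0,0],[0,0,0],[0,0,0]],"jaw":[1,1,1,1,1]}'
```

```text
time_s: 19.18
eef_pos: [0.497, 0.0565, 0.0514]
eef_rot: [-3.142, 0.001, 3.135]
contact_force: [-0.0, -0.1, -0.6]
opening: 0.0412
grasp_force: 12.0
```

```bash
python3 -m inch '{"dp":[[0.0008,0,0.003],[0,0,0.002],[0,0,0],[0,0,0],[0,0,0],[0,0,0]],"rot":[[0,0,0],[0,0,0],[0,0,0],[0,0,0],[0,0,0],[0,0,0]],"jaw":[1,1,1,1,0.4,0.3]}'
python3 -m inch '{"dp":[[0,0,0],[0,0,0],[0,0,0],[0,0,-0.03],[0,0,-0.04],[0,0,-0.04],[0,0,-0.04],[0,0,-0.04]],"rot":[[0,0,0],[0,0,0],[0,0,0],[0,0,0],[0,0,0],[0,0,0],[0,0,0],[0,0,0]],"jaw":[0.2,0,0,0,0,0,0,0]}'
python3 -m inch '{"dp":[[0,-0.04,0],[0,-0.04,0],[0,-0.04,0],[0,-0.04,0],[0,-0.04,0],[0,-0.04,0],[0,-0.04,0],[0,-0.04,0]],"rot":[[0,0,0],[0,0,0],[0,0,0],[0,0,0],[0,0,0],[0,0,0],[0,0,0],[0,0,0]],"jaw":[0,0,0,0,0,0,0,0]}'
python3 -m inch '{"dp":[[0,-0.04,0],[0,-0.04,0],[0,-0.04,0],[0,-0.036,0],[0,0,0],[0,0,0]],"rot":[[0,0,0],[0,0,0],[0,0,0],[0,0,0],[0,0,0],[0,0,0]],"jaw":[0,0,0,0,0,0]}'
python3 - <<'E'
from h import *
for n in('side','scene'):
  im,d=grab(n); P=cloud(n,d)
  for k,c,R,h in(('blue',(.496,.0565),.021,.06),('green',(.5005,-.4295),.024,.078)):
    r=np.hypot(P[...,0]-c[0],P[...,1]-c[1]); b=(r<.035)&(P[...,2]>.02)&(P[...,2]<h)
    if b.sum()>50: print(n,k,circ(P[b][:,:2],R),b.sum())
  q=P[(P[...,2]>.09)&(P[...,2]<.21)&(P[...,1]<-.3)&(P[...,1]>-.58)&(P[...,0]>.4)&(P[...,0]<.62)]
  for y in(-.56,-.52,-.48,-.44,-.40,-.36): 
    m=(abs(q[:,1]-y)<.02)
    if m.any(): print(y,q[m,0].min(),q[m,2].max())
E
```

```text
time_s: 19.68
eef_pos: [0.4959, 0.0565, 0.046]
eef_rot: [3.142, -0.0, 3.135]
contact_force: [0.5, 1.2, -0.6]
opening: 0.048
grasp_force: 0.0
time_s: 20.35
eef_pos: [0.4955, 0.0566, 0.2381]
eef_rot: [3.142, 0.0, 3.135]
contact_force: [2.1, 0.0, -0.8]
opening: 0.0862
grasp_force: 0.0
time_s: 21.02
eef_pos: [0.4933, -0.2654, 0.2362]
eef_rot: [-3.141, 0.0, 3.135]
contact_force: [1.2, -0.5, 1.2]
opening: 0.0871
grasp_force: 0.0
time_s: 21.52
eef_pos: [0.4914, -0.4219, 0.235]
eef_rot: [3.141, -0.001, 3.131]
contact_force: [0.0, 0.4, -0.0]
opening: 0.0867
grasp_force: 0.0
side blue [0.49588474 0.05641764] 493
side green [ 0.50035956 -0.429457  ] 380
-0.56 0.579381626428632 0.19522280302975226
-0.52 0.5470221774541995 0.19589202182322335
-0.48 0.5546090300861098 0.1955217713009137
-0.44 0.48229901958191074 0.18329186932437208
-0.4 0.4840554359284619 0.09933548005779852
scene blue [0.49649313 0.05641671] 220
scene green [ 0.5012751 -0.4294542] 508
-0.56 0.5880633456270371 0.19585449945647448
-0.52 0.5460064155545079 0.19643260315822497
-0.48 0.559635859662885 0.19532088328397906
-0.44 0.4822954304995341 0.17941803063098188
-0.4 0.48653601477773406 0.09944315582915553
```

```bash
python3 -m inch '{"dp":[[-0.0094,-0.0076,0],[0,0,0],[0,0,0],[0,0,0],[0,0,0],[0,0,0],[0,0,0]],"rot":[[0,0,0.12],[0,0,0.12],[0,0,0.12],[0,0,0.12],[0,0,0.12],[0,0,0],[0,0,0]],"jaw":[0,0,0,0,0,0,0]}'
```

```text
time_s: 22.2
eef_pos: [0.5028, -0.4257, 0.2364]
eef_rot: [3.141, 0.0, 2.541]
contact_force: [0.5, 0.6, 0.4]
opening: 0.087
grasp_force: 0.0
```

```bash
python3 -m inch '{"dp":[[-0.0005,-0.0043,0.025],[0,0,0.03],[0,0,0.035],[0,0,0.035],[0,0,0.03],[0,0,0.015],[0,0,0.006],[0,0,0]],"rot":[[0,0,0],[0,0,0],[0,0,0],[0,0,0],[0,0,0],[0,0,0],[0,0,0],[0,0,0]],"jaw":[0,0,0,0,0,0,0,0]}'
python3 -m inch '{"dp":[[0,0,0],[0,0,0],[0,0,0]],"rot":[[0,0,0],[0,0,0],[0,0,0]],"jaw":[0.35,0.35,0.35]}' 12
```

```text
time_s: 22.87
eef_pos: [0.4996, -0.4299, 0.0587]
eef_rot: [3.141, -0.002, 2.538]
contact_force: [-0.2, 0.6, 1.0]
opening: 0.0866
grasp_force: 0.0
time_s: 23.12
eef_pos: [0.5009, -0.4315, 0.0619]
eef_rot: [-3.142, 0.003, 2.536]
contact_force: [0.2, 0.4, 0.7]
opening: 0.0739
grasp_force: 0.0
```

```bash
python3 -m inch '{"dp":[[0,0,0],[0,0,0],[0,0,0],[0,0,0],[0,0,0]],"rot":[[0,0,0],[0,0,0],[0,0,0],[0,0,0],[0,0,0]],"jaw":[0.5,1,1,1,1]}' 12
python3 -m inch '{"dp":[[0,0,-0.015],[0,0,-0.025],[0,0,-0.03],[0,0,-0.03],[0,0,-0.02],[0,0,0],[0,0,0],[0,0,0]],"rot":[[0,0,0],[0,0,0],[0,0,0],[0,0,0],[0,0,-0.12],[0,0,-0.12],[0,0,-0.12],[0,0,-0.12]],"jaw":[1,1,1,1,1,1,1,1]}'
python3 -m inch '{"dp":[[0,0,0],[0,0,0],[0,0.02,0],[0.005,0.035,0],[0.005,0.04,0],[0,0.04,0],[0,0.03,0],[0,0,0]],"rot":[[0,0,-0.12],[0,0,0],[0,0,0],[0,0,0],[0,0,0],[0,0,0],[0,0,0],[0,0,0]],"jaw":[1,1,1,1,1,1,1,1]}'
python3 -m inch '{"dp":[[0,0,0],[0,0,0.03],[0,0,0.03],[0,0,0.03],[0,0,0.015],[0,0,0],[0,0,0],[0,0,0]],"rot":[[0,0,0],[0,0,0],[0,0,0],[0,0,0],[0,0,0],[0,0,0],[0,0,0],[0,0,0]],"jaw":[1,1,1,1,1,1,1,1]}'
```

```text
time_s: 23.53
eef_pos: [0.5001, -0.431, 0.0603]
eef_rot: [3.142, 0.0, 2.535]
contact_force: [0.0, 0.5, 1.6]
opening: 0.0473
grasp_force: 12.0
time_s: 24.2
eef_pos: [0.5, -0.431, 0.1804]
eef_rot: [-3.141, 0.0, 3.021]
contact_force: [-0.2, 0.1, -2.4]
opening: 0.0466
grasp_force: 12.0
time_s: 24.87
eef_pos: [0.4923, -0.2585, 0.1804]
eef_rot: [3.139, 0.0, 3.138]
contact_force: [1.6, 0.3, -0.7]
opening: 0.0468
grasp_force: 12.0
time_s: 25.53
eef_pos: [0.4918, -0.2671, 0.0763]
eef_rot: [-3.141, 0.001, 3.133]
contact_force: [0.3, 0.0, -0.4]
opening: 0.0472
grasp_force: 12.0
```

```bash
python3 -m inch '{"dp":[[0.0012,0.0016,0.008],[0,0,0.004],[0,0,0],[0,0,0],[0,0,0.003],[0,0,0],[0,0,0],[0,0,0]],"rot":[[0,0,0],[0,0,0],[0,0,0],[0,0,0],[0,0,0],[0,0,0],[0,0,0],[0,0,0]],"jaw":[1,1,1,1,1,1,1,1]}'
python3 -m inch '{"dp":[[0,0,0],[0,0,0],[0,0,0],[0,0,0],[0,0,-0.02],[0,0,-0.04],[0,0,-0.04],[0,0,-0.04]],"rot":[[0,0,0],[0,0,0],[0,0,0],[0,0,0],[0,0,0],[0,0,0],[0,0,0],[0,0,0]],"jaw":[0.4,0.3,0,0,0,0,0,0]}'
python3 -m inch '{"dp":[[0,0.03,-0.02],[0,0.04,0],[0,0.04,0],[0,0.04,0],[0,0.015,0],[0,0,0],[0,0,0],[0,0,0]],"rot":[[0,0,0],[0,0,0],[0,0,0],[0,0,0],[0,0,0],[0,0,0],[0,0,0],[0,0,0]],"jaw":[0,0,0,0,0,0,0,0]}'
```

```text
time_s: 26.2
eef_pos: [0.4901, -0.2644, 0.0602]
eef_rot: [-3.141, 0.0, 3.135]
contact_force: [0.9, -0.6, 0.2]
opening: 0.0474
grasp_force: 12.0
time_s: 26.87
eef_pos: [0.4894, -0.2639, 0.2015]
eef_rot: [3.141, -0.001, 3.135]
contact_force: [1.2, -0.6, 0.7]
opening: 0.085
grasp_force: 0.0
time_s: 27.53
eef_pos: [0.491, -0.1004, 0.22]
eef_rot: [-3.141, -0.0, 3.134]
contact_force: [-0.2, -0.8, -0.7]
opening: 0.0872
grasp_force: 0.0
```

```bash
python3 -m inch '{"dp":[[0.002,0,0.03],[0,0,0.035],[0,0,0.035],[0,0,0.035],[0,0,0.03],[0,0,0.0125],[0,0,0.006],[0,0,0]],"rot":[[0,0,0],[0,0,0],[0,0,0],[0,0,0],[0,0,0],[0,0,0],[0,0,0],[0,0,0]],"jaw":[0,0,0,0,0,0,0,0]}'
python3 -m inch '{"dp":[[0,0,0],[0,0,0],[0,0,0],[0,0,0],[0,0,0],[0,0,0],[0,0,0],[0,0,0]],"rot":[[0,0,0],[0,0,0],[0,0,0],[0,0,0],[0,0,0],[0,0,0],[0,0,0],[0,0,0]],"jaw":[0.5,0.5,0.5,0.5,0.5,1,1,1]}' 12
python3 - <<'E'
from h import *
for n in('side','scene'):
  im,d=grab(n); P=cloud(n,d)
  for k,c,R,h in(('green',(.4905,-.2655),.024,.078),):
    r=np.hypot(P[...,0]-c[0],P[...,1]-c[1]); b=(r<.035)&(P[...,2]>.02)&(P[...,2]<h)
    if b.sum()>50: print(n,k,circ(P[b][:,:2],R),b.sum())
  r=np.hypot(P[...,0]-.5003,P[...,1]+.4297); b=(r<.038)&(r>.026)&(P[...,2]>.0055)&(P[...,2]<.0115)
  print('tray4',circ(P[b][:,:2],.0325),b.sum())
  f=(r<.05)&(im.max(-1)<140)&(P[...,2]<.012)&(P[...,2]>-.005); print('grey minrect',cv2.minEnclosingCircle(P[f][:,:2].astype(np.float32)*1000),P[f].mean(0))
E
```

```text
time_s: 28.2
eef_pos: [0.4881, -0.1004, 0.0352]
eef_rot: [3.141, -0.003, 3.133]
contact_force: [-1.0, -0.3, 0.5]
opening: 0.0873
grasp_force: 0.0
time_s: 28.87
eef_pos: [0.4891, -0.0993, 0.0367]
eef_rot: [-3.142, 0.0, 3.135]
contact_force: [-0.0, -0.8, -0.3]
opening: 0.0417
grasp_force: 0.0
side green [ 0.44569122 -0.25024823] 125
tray4 [ 0.49963931 -0.4279907 ] 71
grey minrect ((498.8213806152344, -428.11328125), 35.02888107299805) [ 0.50049845 -0.42810946  0.00357645]
scene green [ 0.49039077 -0.26438569] 438
tray4 [ 0.4996423  -0.43004306] 123
grey minrect ((498.7965087890625, -429.3742370605469), 34.64838790893555) [ 0.49932242 -0.43120362  0.00341106]
```

```bash
python3 -m inch '{"dp":[[0,0,0],[0,0,0],[0,0,-0.02],[0,0,-0.035],[0,0,-0.04],[0,0,-0.04],[0,0,-0.03],[0,0,0]],"rot":[[0,0,0],[0,0,0],[0,0,0],[0,0,0],[0,0,0],[0,0,0],[0,0,0],[0,0,0]],"jaw":[1,1,1,1,1,1,1,1]}'
python3 -m inch '{"dp":[[0,-0.025,0],[0,-0.038,0],[0,-0.038,0],[0,-0.038,0],[0,-0.038,0],[0,-0.038,0],[0,-0.038,0],[0,-0.038,0]],"rot":[[0,0,0],[0,0,0],[0,0,0],[0,0,0],[0,0,0],[0,0,0],[0,0,0],[0,0,0]],"jaw":[1,1,1,1,1,1,1,1]}'
python3 -m inch '{"dp":[[-0.0107,-0.025,0],[0,-0.014,0],[0,0,0],[0,0,0],[0,0,0],[0,0,0],[0,0,0],[0,0,0]],"rot":[[0,0,0],[0,0,0.12],[0,0,0.12],[0,0,0.12],[0,0,0.12],[0,0,0.12],[0,0,0],[0,0,0]],"jaw":[1,1,1,1,1,1,1,1]}'
```

```text
time_s: 29.63
eef_pos: [0.4921, -0.0996, 0.2081]
eef_rot: [-3.139, 0.009, 3.135]
contact_force: [0.9, -0.7, -0.7]
opening: 0.0336
grasp_force: 12.0
time_s: 30.3
eef_pos: [0.4865, -0.3919, 0.2006]
eef_rot: [3.141, -0.001, 3.135]
contact_force: [-0.2, 0.0, -0.2]
opening: 0.0339
grasp_force: 12.0
time_s: 30.97
eef_pos: [0.4974, -0.4291, 0.2008]
eef_rot: [-3.141, -0.001, 2.539]
contact_force: [0.3, 0.8, -0.8]
opening: 0.0339
grasp_force: 12.0
```

```bash
python3 -m inch '{"dp":[[-0.002,0.0014,0.03],[0,0,0.035],[0,0,0.035],[0,0,0.03],[0,0,0.02],[0,0,0.004],[0,0,0],[0,0,0]],"rot":[[0,0,0],[0,0,0],[0,0,0],[0,0,0],[0,0,0],[0,0,0],[0,0,0],[0,0,0]],"jaw":[1,1,1,1,1,1,1,1]}'
python3 -m inch '{"dp":[[0,0,0],[0,0,0],[0,0,0]],"rot":[[0,0,0],[0,0,0],[0,0,0]],"jaw":[1,1,1]}'
```

```text
time_s: 31.63
eef_pos: [0.5005, -0.4298, 0.0487]
eef_rot: [3.142, 0.001, 2.537]
contact_force: [1.0, -0.0, -1.1]
opening: 0.0338
grasp_force: 12.0
time_s: 31.88
eef_pos: [0.5007, -0.4299, 0.0491]
eef_rot: [-3.141, 0.002, 2.535]
contact_force: [-0.2, 0.7, -1.7]
opening: 0.0336
grasp_force: 12.0
```

```bash
python3 -m inch '{"dp":[[0.001,0,0.006],[0,0,0.003],[0,0,0],[0,0,0],[0,0,0.003],[0,0,0],[0,0,0],[0,0,0]],"rot":[[0,0,0],[0,0,0],[0,0,0],[0,0,0],[0,0,0],[0,0,0],[0,0,0],[0,0,0]],"jaw":[1,1,1,1,1,1,1,1]}'
python3 -m inch '{"dp":[[0,0,0],[0,0,0],[0,0,0],[0,0,0],[0,0,-0.02],[0,0,-0.04],[0,0,-0.04],[0,0,-0.04]],"rot":[[0,0,0],[0,0,0],[0,0,0],[0,0,0],[0,0,0],[0,0,0],[0,0,0],[0,0,0]],"jaw":[0.6,0.5,0,0,0,0,0,0]}'
python3 -m inch '{"dp":[[0.02,0,-0.03],[0.03,0,-0.01],[0,0,0],[0,0,0],[0,0,0]],"rot":[[0,0,0],[0,0,0],[0,0,0],[0,0,0],[0,0,0]],"jaw":[0,0,0,0,0]}'
python3 - <<'E'
from h import *
for n in('side','scene'):
  im,d=grab(n); P=cloud(n,d); save(im,n+'9.png')
  for k,c,R,h in(('white',(.616,.0037),.027,.112),('green',(.4905,-.2655),.024,.078),('blue',(.496,.0565),.021,.06),('yellow',(.4998,-.4293),.0175,.05)):
    r=np.hypot(P[...,0]-c[0],P[...,1]-c[1]); b=(r<.032)&(P[...,2]>.02)&(P[...,2]<h)
    if b.sum()>50: print(n,k,circ(P[b][:,:2],R),'tray',c,b.sum())
E
```

```text
time_s: 32.55
eef_pos: [0.4995, -0.4291, 0.036]
eef_rot: [-3.142, 0.001, 2.535]
contact_force: [-0.1, -0.5, 4.0]
opening: 0.0336
grasp_force: 12.0
time_s: 33.22
eef_pos: [0.4986, -0.4283, 0.1767]
eef_rot: [3.141, -0.001, 2.535]
contact_force: [0.9, -0.5, 1.0]
opening: 0.0731
grasp_force: 0.0
time_s: 33.63
eef_pos: [0.4581, -0.4002, 0.2153]
eef_rot: [3.142, -0.0, 2.535]
contact_force: [-0.6, 0.2, -0.6]
opening: 0.0865
grasp_force: 0.0
side white [0.61570001 0.00304503] tray (0.616, 0.0037) 1180
side green [ 0.48939924 -0.26444246] tray (0.4905, -0.2655) 468
side blue [0.4959194  0.05648466] tray (0.496, 0.0565) 491
side yellow [ 0.49900956 -0.42904833] tray (0.4998, -0.4293) 147
scene white [0.61640915 0.00324943] tray (0.616, 0.0037) 531
scene green [ 0.49043026 -0.26433641] tray (0.4905, -0.2655) 433
scene blue [0.49657538 0.05684903] tray (0.496, 0.0565) 222
scene yellow [ 0.50013708 -0.4286916 ] tray (0.4998, -0.4293) 203
```

View pics/side9.png

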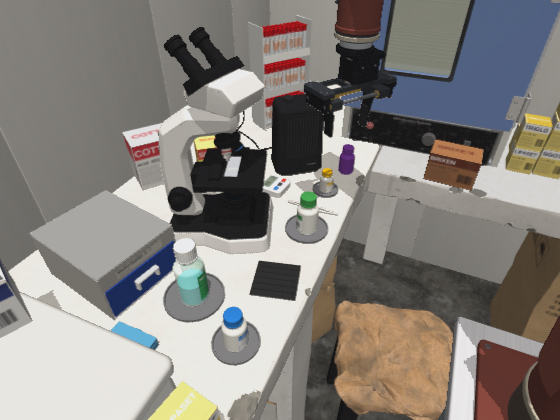

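View pics/scene9.png

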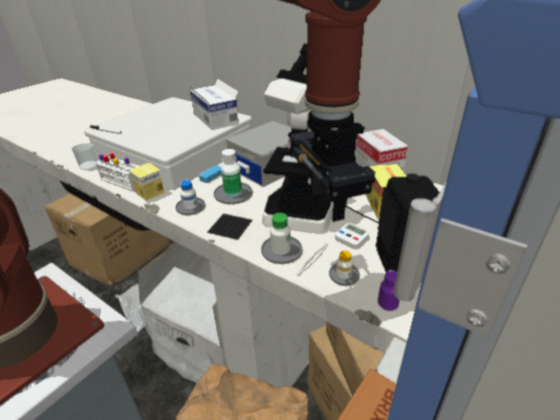

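All four bottles stand upright within about 1.5 mm of their tray centres: side view white (190,280), blue (234,335), green (307,215), yellow (327,182). The mat is empty and the gripper is clear.

```bash
python3 -c "
from plant import robot
print(robot.close_job())"
```

```text
the job is handed in; nothing more can be done
None
```

I handed the job in at about 34 s: all four bottles stand upright in their own trays, within about 1.5 mm of centre by my last camera check.

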